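# Seat the bearing cap and hold the cover over its bolt holes

### The job

Press the bearing cap in the steel housing fully home, flush with the housing's top face. Then pick up the loose cover plate by its handle and hold it level about 15 mm above the housing, without letting it touch, with its three holes lined up over the three threaded holes (two at one end, one at the other) so that a bolt could be started in each. Finish while still holding it there, steady, ready for bolting, and leave the tools and parts lying around alone.

Things in the scene. Friction and masses are not known exactly. Their poses are not given: they have to be found in the camera images.
- housing: Bearing housing, a fixed steel block 140 (x) x 90 (y) x 60 (z) mm with a 50 mm bore and three 9 mm threaded holes in its flat top. Origin at the centre of its underside, on the bench; z up, x along its length, the one-hole end at +x. Bolted ears 20 mm high reach to x = +-100 mm; a hub with shaft stub sticks out at +y to y = 80 mm, below the top face.
- cap_top (a point): Centre of the flat top of the bearing cap, a dark steel disc of 48 mm diameter in the housing's bore, which starts standing 5 to 10 mm proud of the housing's top face.
- cap (a joint): How far the bearing cap is pressed down, in m: 0 = 10 mm proud, 0.010 = fully home against its stop, flush with the housing's top face. It slides straight down only, is a tight fit that needs about 7 to 12 N to move, has no spring and stays where it is left.
- cover_handle (a point): Centre of the cover's dark bridge handle, 37 mm above the plate's underside. The bar runs along the plate's x: 84 mm long (x), 16 mm wide (y), 14 mm high, on two posts 10 mm thick at x = +-36 mm; 22 mm of free height between plate and bar. Axes are the plate's: z up, x along handle and plate, the one-hole end at +x.
- cover_hole0 (a point): Centre of a 16 mm through hole of the cover plate at its underside: the two-hole end, +y side (plate x -56, y 30 mm from the centre). Goes over housing_hole0. Axes are the plate's.
- cover_hole1 (a point): Centre of a 16 mm through hole of the cover plate at its underside: the two-hole end, -y side (plate x -56, y -30 mm from the centre). Goes over housing_hole1. Axes are the plate's.
- cover_hole2 (a point): Centre of a 16 mm through hole of the cover plate at its underside: the one-hole end, on the centre line (plate x 56, y 0 mm from the centre). Goes over housing_hole2. Axes are the plate's.
- housing_hole0 (a point): Centre of the mouth of a 9 mm threaded hole in the housing's top face: the two-hole end, +y side (housing x -56, y 30 mm, 60 mm above the bench).
- housing_hole1 (a point): Centre of the mouth of a 9 mm threaded hole in the housing's top face: the two-hole end, -y side (housing x -56, y -30 mm, 60 mm above the bench).
- housing_hole2 (a point): Centre of the mouth of a 9 mm threaded hole in the housing's top face: the one-hole end, on the centre line (housing x 56, y 0 mm, 60 mm above the bench).
- brush: Hand brush lying on the bench; a bystander to be left alone. Origin at its underside.
- wrench: Spanner lying on the bench; a bystander to be left alone. Origin at its underside.
- spindle: Turned steel spindle, 44 mm diameter, 85 mm tall, standing upright; a bystander to be left alone. Origin at its underside.
- bolt_tray: Small dark steel tray 70 x 100 x 22 mm with three bolts fixed in it; a bystander to be left alone. Origin at its underside.
- cover: The loose cover plate, lying flat on the bench at the start, turned less than 80 degrees from the housing. Aluminium, 140 (x) x 90 (y) x 8 (z) mm, 0.29 to 0.47 kg, balanced under its handle, with three 16 mm through holes in the pattern of the threaded holes. Origin at the centre of its underside, axes as cover_handle.

How it is judged:
On the way, in this order (a step that is already met when the one before it is completed fails the run):
1. the bearing cap is pressed home, within 1.5 mm, while the cover still lies on the bench (value of joint cap above 0.0085 m and height (world z) of cover below 0.01 m), for 0.2 s.
2. the cover is lifted clear of the bench in the fingers (height (world z) of cover above 0.04 m and contact force between cover and the fingers above 1 N), for 0.2 s.
At the end, for the whole second after the job is handed in: Cap home within 1.5 mm; cover held in the fingers, level within 0.08 rad, under 20 mm/s, not touching the housing, its underside 5 to 28 mm above the top face, each hole within 3.5 mm sideways of its threaded hole (the whole thread shows through) (value of joint cap above 0.0085 m and horizontal distance between cover_hole0 and housing_hole0 below 0.0035 m and horizontal distance between cover_hole1 and housing_hole1 below 0.0035 m and horizontal distance between cover_hole2 and housing_hole2 below 0.0035 m and z of cover_hole0 in the frame of housing between 0.065 and 0.088 m and z of cover_hole1 in the frame of housing between 0.065 and 0.088 m and z of cover_hole2 in the frame of housing between 0.065 and 0.088 m and angle between cover_handle's own z axis and vertical below 0.08 rad and contact force between cover and the fingers above 1 N and contact force between cover and housing below 0.2 N and linear speed of cover below 0.02 m/s); the arm keeps its last pose, push and grip.
It fails at once if the cover touches the housing (contact force between cover and housing above 2 N).
It fails at once if the brush is moved by more than 30 mm (distance of brush from where it was at the start of the episode above 0.03 m).
It fails at once if the wrench is moved by more than 30 mm (distance of wrench from where it was at the start of the episode above 0.03 m).
It fails at once if the spindle is moved by more than 30 mm (distance of spindle from where it was at the start of the episode above 0.03 m).
It fails at once if the bolt_tray is moved by more than 30 mm (distance of bolt_tray from where it was at the start of the episode above 0.03 m).
It also fails if it takes over 48 s, if anything falls off the work surface, if the arm or the gripper's body presses on something with over 40 N, if the wrist force passes 120 N, or if a joint passes its speed limit or range.

### The arm

A 7-joint arm with a two-finger parallel gripper is mounted at the origin on the work surface. World frame = base frame: x ahead of the robot, y to its left, z up, the work surface at z = 0. Lengths are in m, angles in rad, forces in N, time in s.
With the tool pointing down it reaches from about 0.4 to 0.85 m from the base axis. Payload 10.4 kg.
Tool frame: the origin (TCP) lies between the finger pads; the fingertips stand 17 mm ahead of it and the grasp point (between the pads) lies 2 mm behind it; x points along the fingers, z is the direction in which the jaws open and shut, and the axes are right-handed (so a half turn about x gives the same grasp; the last joint's range is limited). The gripper opens to 87 mm and grips with 3 to 60 N. Pads are 19 mm wide; open, the fingers measure 117 mm over their backs; the gripper's body (75 mm by 190 mm) begins 51 mm behind the grasp point.
Start: joints at [1.126, 0.332, -0.065, 1.46, 0.022, 1.35, -0.088], TCP at [0.256, -0.57, 0.203] pointing down, gripper open.
Joint ranges: [-2.6, 2.6], [-0.5, 2.12], [-1.47, 1.34], [0.16, 2.42], [-1.27, 4.41], [0.06, 2.06], [-2.6, 2.6]. Speed limits (rad/s): [2.22, 2.22, 2.79, 2.79, 3.14, 3.14, 3.14].

### API

Orientations are given as a unit quaternion [w, x, y, z].
In Python, from rig import * gives the robot as it stands.
- The arm moves only by the tool carry_out, never from a script. Its arguments are lists of equal length, an entry for each row: "translation": the shift along the tool's x, y, z each as a share of 0.3 m, from -1 to 1, a list of three; "delta_rot": the turn, a rotation vector about the tool's x, y, z each as a share of 180 degrees, from -1 to 1, a list of three. In form: {"translation": [[x, y, z], ...], "delta_rot": [[wx, wy, wz], ...]}. A call has 1 to 10 rows; each row is the pose to reach, as a shift and turn from the pose measured when the call began, along the tool's axes at that moment, turning the shorter way round; what a row does not reach only later rows make up. A row lasts 1/10 s, in which the tool goes at most 50 mm and 8.59 degrees, less where a joint would pass 70% of its speed; a pose out of reach is approached as far as the arm can. A call with a number of a shift or a turn outside -1 to 1 is refused whole. A call with a gripper value outside its range is refused whole. "fingers" is the closure, from 0 (fully open) to 1 (shut), set as the call begins (left out, the last holds). The fingers move at their own pace and stop on an object; "grip_force" is the grip in N (left out, the last holds). Time passes only in rows, so rows that repeat a pose let the fingers close. It gives the time, the measured TCP pose, the force and the opening at its end, in the units of the state.
- state(): the state, without advancing time (a new reading comes with each control period).
- grab_frame(name): name is "scene" or "top" or "wrist"; returns (picture, depth): 420x560x3 uint8, red, green, blue; 420x560 float32, m along the optical axis (not along the pixel's ray), 0 where there is no reading.
- get_calibration(name): a dict with "fx", "fy", "cx", "cy" (pixels), "k1" (the pictures are not rectified: a ray, as slopes to the right and down, at radius r is drawn at 1 + k1 r^2 times it, then the intrinsics apply), "rvec" (rotation vector, rad) and "tvec" (3), from world to camera coordinates, as OpenCV has them. Camera axes: x right, y down, z forward; pixel columns grow to the right and rows downward; lengths in m; the calibration is good to about 2 mm. A picture is of the moment at which its call begins: read the wrist's pose just before it. get_calibration takes no time and is no camera call; for the wrist camera it gives the pose at the moment of the call.
- finish_job(): hands the job in, once; it reports no verdict.
Trained networks look in the newest picture that a camera, given by its name, has taken for a name from the list of things; names that differ only in an ending like _2 or _b are one class to them, and where a whole thing is asked for, a point or a joint stands for the part that bears it (a point fixed in the world has none). Each returns a list of dicts, best first, with "score" (0 to 1); they miss things now and then, are a little off and sometimes report something else, mostly with a low value. They report only what shows in the picture. A call takes as long as a camera call.
- spot_in(camera, target): "at" ([x, y, z] in m, in world coordinates, good to about 4 mm: the middle of the surface that is visible of it).
- landmark_of(camera, target): "at" ([x, y, z] in m, in world coordinates, good to about 4 mm: a listed point, or the origin of a listed thing).
The state is a dict: "t": time; "joints": joint angles; "joint_velocities": joint speeds; "joint_efforts": joint torques, N m; "eef_pos": TCP position; "tcp_rot": TCP orientation; "contact_force": force on the tool from outside, world axes, zero at the start; "torque": the same for the moment, N m; "finger_gap": opening from 0.0 (shut) to 1.0 (fully open).
Only numpy, scipy, OpenCV 4.12 (cv2) and the standard library are available. Lean on these libraries where they do the work, as an engineer would, in place of code of your own. Each camera call takes 0.05 s, during which the arm holds its last target. There are 200 camera calls.

## Working session

There is one attempt and no reset: what is moved stays moved. The work goes in short steps, Python scripts to look and compute and a tool call to move; the robot and the scene stay as the last step left them, time stands still between calls to the robot, and variables do not carry over. Pictures are saved under pics/ and viewed, about 8 in all and at most 12, crops included, and the job is handed in when it is done.

Besides the shell and the picture viewer there is one more tool, called after "Call:" as name(argument=value, ...) on one line, values as JSON. carry_out: Moves the arm, as the interface text tells. Its arguments: {"type":"object","properties":{"translation":{"type":"array"},"delta_rot":{"type":"array"},"fingers":{"type":"number"},"grip_force":{"type":"number"}},"required":["translation","delta_rot"]}

```bash
ls; mkdir -p pics; cat > h.py <<'E'
from rig import *
import numpy as np, cv2
from scipy.spatial.transform import Rotation as R
def grab(n,save=None):
    c=get_calibration(n); p,d=grab_frame(n)
    if save: cv2.imwrite('pics/'+save,cv2.cvtColor(p,cv2.COLOR_RGB2BGR))
    return c,p,d
def toworld(c,u,v,z=None,depth=None):
    u=np.atleast_1d(u).astype(float);v=np.atleast_1d(v).astype(float)
    K=np.array([[c['fx'],0,c['cx']],[0,c['fy'],c['cy']],[0,0,1]])
    s=cv2.undistortPoints(np.stack([u,v],-1).reshape(-1,1,2),K,np.array([c['k1'],0,0,0.]))[:,0]
    Rm=R.from_rotvec(np.ravel(c['rvec'])).as_matrix(); t=np.ravel(c['tvec'])
    o=-Rm.T@t; r=np.c_[s,np.ones(len(s))]@Rm
    k=((z-o[2])/r[:,2]) if z is not None else np.asarray(depth)
    return o+r*np.reshape(k,(-1,1))
def topix(c,P):
    K=np.array([[c['fx'],0,c['cx']],[0,c['fy'],c['cy']],[0,0,1]])
    return cv2.projectPoints(np.atleast_2d(np.array(P,float)),np.ravel(c['rvec']),np.ravel(c['tvec']),K,np.array([c['k1'],0,0,0.]))[0][:,0]
def tcp():
    s=state(); q=s['tcp_rot']; return np.array(s['eef_pos']),R.from_quat([q[1],q[2],q[3],q[0]]),s
def move(P,Rt):
    p,r,s=tcp(); print('trans',np.round(r.inv().apply(np.array(P)-p)/.3,4),'rot',np.round((r.inv()*Rt).as_rotvec()/np.pi,4))
E
python3 - <<'E'
from h import *
for n in ('scene','top'):
    c,p,d=grab(n,n+'.png'); print(n,-R.from_rotvec(np.ravel(c['rvec'])).as_matrix().T@np.ravel(c['tvec']),c['fx'])
    for t in ['housing','cap_top','cover_handle','cover_hole0','cover_hole1','cover_hole2','housing_hole0','housing_hole1','housing_hole2','brush','wrench','spindle','bolt_tray','cover']:
        print(t,[(np.round(x['at'],3).tolist(),round(x['score'],2)) for x in landmark_of(n,t)[:2]])
p,r,s=tcp();print(p,r.as_matrix().round(3),s['t'],s['contact_force'])
i=np.hstack([cv2.imread('pics/scene.png'),cv2.imread('pics/top.png')]); cv2.imwrite('pics/both.png',cv2.resize(i,(800,300)))
E
```

```text
pics
scene [ 1.29699041 -0.80660609  0.7504004 ] 489.4005914682931
housing [([0.482, -0.164, 0.0], 0.58), ([0.492, 0.149, -0.0], 0.56)]
cap_top [([0.494, 0.153, 0.071], 0.51)]
cover_handle [([0.537, -0.184, 0.038], 0.63)]
cover_hole0 [([0.489, -0.219, 0.004], 0.86), ([0.592, -0.172, 0.002], 0.84)]
cover_hole1 [([0.489, -0.219, 0.004], 0.86), ([0.592, -0.172, 0.002], 0.84)]
cover_hole2 [([0.489, -0.219, 0.004], 0.86), ([0.592, -0.172, 0.002], 0.84)]
housing_hole0 [([0.549, 0.137, 0.059], 0.96), ([0.442, 0.19, 0.062], 0.72)]
housing_hole1 [([0.549, 0.137, 0.059], 0.96), ([0.442, 0.19, 0.062], 0.72)]
housing_hole2 [([0.549, 0.137, 0.059], 0.96), ([0.442, 0.19, 0.062], 0.72)]
brush [([0.436, 0.483, 0.003], 0.74), ([0.492, -0.221, 0.003], 0.18)]
wrench [([0.485, -0.463, -0.002], 0.97)]
spindle [([0.722, 0.199, 0.002], 0.87), ([0.426, 0.134, 0.058], 0.26)]
bolt_tray [([0.754, -0.0, -0.001], 0.78)]
cover [([0.538, -0.184, -0.001], 0.56), ([0.49, 0.152, 0.005], 0.32)]
top [0.4723712  0.01446906 1.63266088] 473.834023516845
housing [([0.492, 0.153, -0.001], 0.56), ([0.425, 0.129, 0.059], 0.19
[... 265 characters left out ...]
03], 0.72)]
cover_hole2 [([0.594, -0.172, -0.002], 0.82), ([0.487, -0.228, 0.003], 0.72)]
housing_hole0 [([0.441, 0.188, 0.061], 0.85), ([0.425, 0.13, 0.058], 0.84)]
housing_hole1 [([0.441, 0.188, 0.061], 0.85), ([0.425, 0.13, 0.058], 0.84)]
housing_hole2 [([0.441, 0.188, 0.061], 0.85), ([0.425, 0.13, 0.058], 0.84)]
brush [([0.435, 0.48, 0.001], 0.64)]
wrench [([0.485, -0.466, -0.0], 0.82)]
spindle [([0.725, 0.198, 0.002], 0.56)]
bolt_tray [([0.75, 0.004, -0.001], 0.86), ([0.488, -0.226, -0.001], 0.37)]
cover [([0.535, -0.181, 0.003], 0.74)]
[ 0.25588434 -0.57022765  0.20306209] [[ 0.     0.912  0.409]
 [-0.     0.409 -0.912]
 [-1.     0.     0.   ]] 1.5 [ 0.26113904  0.0406696  -0.10016891]
```

View pics/top.png

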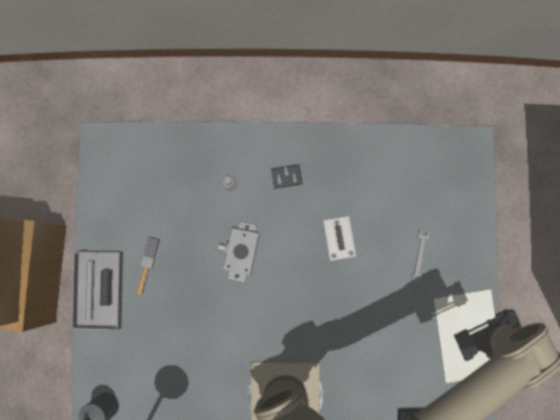

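View pics/scene.png

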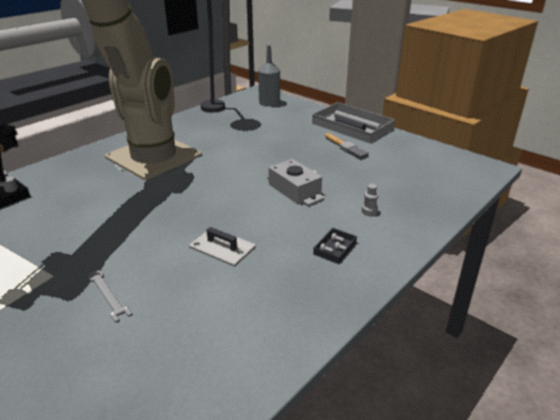

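The top view shows the housing at about (241,251) and the cover at (339,238). The scene view agrees, with the housing at (295,180) and the cover at (223,245). I'll go over the cover first for a closer look on the way.

```bash
cat >> h.py <<'E'
def down(yaw):  # plate/housing yaw; jaws along -y of it
    x=np.array([0,0,-1.]); z=np.array([np.sin(yaw),-np.cos(yaw),0]); return R.from_matrix(np.c_[x,np.cross(z,x),z])
E
python3 - <<'E'
from h import *
move([.49,-.19,.30],down(0.1))
c=get_calibration('wrist');M=R.from_rotvec(np.ravel(c['rvec'])).as_matrix()
p,r,s=tcp();print('cam in tool',r.inv().apply(-M.T@np.ravel(c['tvec'])-p),'fwd',r.inv().apply(M[2]),'fx',c['fx'])
E
```

```text
trans [-0.3231  1.2308 -0.8369] rot [ 0.1024  0.     -0.    ]
cam in tool [-0.18237548  0.07979828  0.00104306] fwd [ 9.55887167e-01 -2.93733516e-01  5.87982508e-04] fx 376.4634117787854
```

Call:
carry_out(translation=[[-0.32,0.2,-0.1],[-0.32,0.35,-0.2],[-0.32,0.5,-0.32],[-0.32,0.65,-0.43],[-0.32,0.8,-0.54],[-0.32,0.9,-0.62],[-0.32,1.0,-0.68],[-0.32,1.0,-0.68]], delta_rot=[[0.02,0,0],[0.04,0,0],[0.06,0,0],[0.08,0,0],[0.1,0,0],[0.1,0,0],[0.1,0,0],[0.1,0,0]])

```text
t: 2.3
eef_pos: [0.4471, -0.2588, 0.2996]
tcp_rot: [0.527, 0.472, 0.526, -0.472]
contact_force: [0.8, -1.4, -0.8]
finger_gap: 0.999
```

```bash
python3 - <<'E'
from h import *
move([.49,-.19,.30],down(0.1))
c,p,d=grab('wrist','w1.png')
for t in ['cover_handle','cover_hole0','cover_hole1','cover_hole2']:
    print(t,[(np.round(x['at'],4).tolist(),round(x['score'],2)) for x in landmark_of('wrist',t)[:4]])
E
```

```text
trans [-0.0013  0.167  -0.2124] rot [ 0.0028  0.0002 -0.0003]
cover_handle [([0.5385, -0.1802, 0.0351], 0.56)]
cover_hole0 [([0.488, -0.2229, 0.0076], 0.98), ([0.479, -0.1638, -0.0013], 0.96), ([0.5961, -0.1743, 0.0024], 0.59)]
cover_hole1 [([0.488, -0.2229, 0.0076], 0.98), ([0.479, -0.1638, -0.0013], 0.96), ([0.5961, -0.1743, 0.0024], 0.59)]
cover_hole2 [([0.488, -0.2229, 0.0076], 0.98), ([0.479, -0.1638, -0.0013], 0.96), ([0.5961, -0.1743, 0.0024], 0.59)]
```

View pics/w1.png

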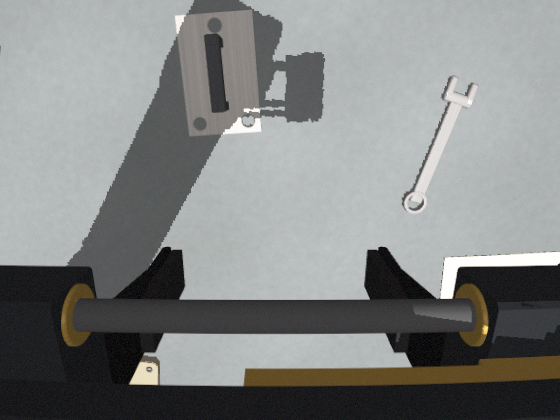

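The wrist view shows the cover at (217,73), with its one hole at (215,24) and two holes at (200,124) and (249,121). Next is the housing.

Call:
carry_out(translation=[[0,0,-0.16],[0,0,-0.33],[0,0,-0.5],[0,0,-0.66],[0,0,-0.83],[0,0,-1.0],[0,0,-1.0]], delta_rot=[[0.02,0,0],[0.05,0,0],[0.08,0,0],[0.09,0,0],[0.09,0,0],[0.09,0,0],[0.09,0,0]], fingers=1.0, grip_force=20)

```text
t: 3.25
eef_pos: [0.413, 0.0411, 0.2996]
tcp_rot: [0.456, 0.541, 0.455, -0.54]
contact_force: [1.0, -0.3, 0.2]
finger_gap: 0.446
```

```bash
python3 - <<'E'
from h import *
move([.40,.14,.28],down(-0.187))
E
```

```text
trans [ 0.0651 -0.0984 -0.3177] rot [ 0.0056  0.0001 -0.0005]
```

Call:
carry_out(translation=[[0.02,-0.05,-0.16],[0.06,-0.1,-0.32],[0.06,-0.1,-0.32]], delta_rot=[[0.005,0,0],[0.005,0,0],[0.005,0,0]])

```text
t: 3.55
eef_pos: [0.3985, 0.1445, 0.2811]
tcp_rot: [0.453, 0.543, 0.453, -0.543]
contact_force: [0.3, -0.5, -0.1]
finger_gap: 0.172
```

```bash
python3 - <<'E'
from h import *
c,p,d=grab('wrist','w2.png')
for t in ['cap_top','housing_hole0','housing']:
    print(t,[(np.round(x['at'],4).tolist(),round(x['score'],2)) for x in landmark_of('wrist',t)[:4]])
p,r,s=tcp();print(p,s['contact_force'],s['finger_gap'])
E
```

```text
cap_top []
housing_hole0 [([0.5477, 0.1415, 0.0608], 0.97), ([0.4449, 0.1878, 0.0575], 0.73), ([0.4292, 0.1324, 0.0579], 0.59)]
housing [([0.491, 0.1494, -0.0001], 0.79)]
[0.4003204  0.13869757 0.28165404] [ 0.17774948 -0.58413543  0.08315207] 0.02941256822663132
```

View pics/w2.png

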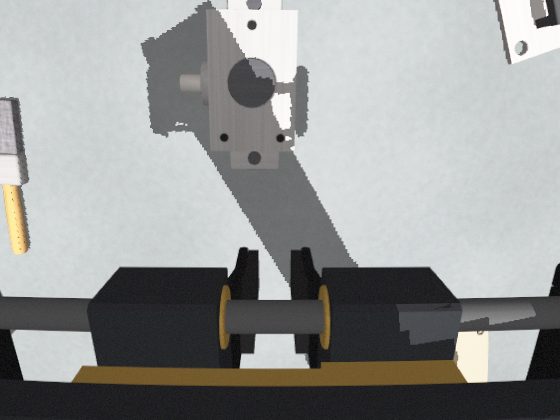

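The wrist view shows the housing's threaded holes at about (252,25), (224,138) and (281,138), and the cap at (251,82). I'll refine those positions and check the heights.

```bash
cat >> h.py <<'E'
def blob(p,u,v,w=9,dark=True):
    u,v=int(round(u)),int(round(v)); g=cv2.cvtColor(p,cv2.COLOR_RGB2GRAY)[v-w:v+w+1,u-w:u+w+1].astype(float)
    q=g if dark else 255-g
    lo,hi=q.min(),np.median(q); m=(q<(lo+hi)/2).astype(np.uint8)
    n,l,st,ce=cv2.connectedComponentsWithStats(m)
    k=min(range(1,n),key=lambda i:np.hypot(*(ce[i]-w)))
    return u-w+ce[k][0],v-w+ce[k][1],st[k][4]
H=np.array([[-.056,.03],[-.056,-.03],[.056,0]])
def fit2(P):  # planar rigid fit of hole pattern -> centre, yaw, residuals
    P=np.asarray(P)[:,:2]; m=H.mean(0); a=(H-m)@[1,1j]; b=(P-P.mean(0))@[1,1j]
    yaw=np.angle(np.sum(np.conj(a)*b)); Q=np.array([[np.cos(yaw),-np.sin(yaw)],[np.sin(yaw),np.cos(yaw)]])
    c=P.mean(0)-Q@m; return c,yaw,np.linalg.norm(P-(H@Q.T+c),axis=1)
E
python3 - <<'E'
from h import *
c,p,d=grab('wrist')
B=[blob(p,*q) for q in [(224,138),(281,138),(252,25)]]; print(B)
P=np.vstack([toworld(c,b[0],b[1],z=.06) for b in B]); print(P.round(4),fit2(P))
for u,v in [(251,82),(240,120),(265,120),(230,110)]: print((u,v),toworld(c,u,v,depth=d[v,u]).round(4))
move([.491,.149,.13],down(fit2(P)[1]))
E
```

```text
[(np.float64(218.54), np.float64(140.36), np.int32(50)), (np.float64(274.7916666666667), np.float64(140.5), np.int32(48)), (np.float64(245.66666666666666), np.float64(28.05263157894737), np.int32(57))]
[[0.4407 0.1898 0.06  ]
 [0.4291 0.1307 0.06  ]
 [0.5445 0.1383 0.06  ]] (array([0.48973277, 0.14927129]), np.float64(-0.19708503467703387), array([0.00012386, 0.00020312, 0.00015521]))
(251, 82) [[0.4924 0.1431 0.0685]]
(240, 120) [[0.4572 0.1626 0.0606]]
(265, 120) [[0.4522 0.1368 0.0604]]
(230, 110) [[0.4692 0.171  0.0584]]
trans [ 0.506   0.2896 -0.0907] rot [ 0.0027  0.0001 -0.0005]
```

Heights check out (top face 0.060, cap 0.0685) and the hole pattern fits to 0.2 mm. Next I approach and press.

Call:
carry_out(translation=[[0.1,0.1,-0.03],[0.22,0.2,-0.06],[0.36,0.28,-0.09],[0.5,0.28,-0.09],[0.52,0.28,-0.09],[0.52,0.28,-0.09]], delta_rot=[[0,0,0],[0,0,0],[0,0,0],[0,0,0],[0,0,0],[0,0,0]])

```text
t: 4.4
eef_pos: [0.4879, 0.148, 0.1256]
tcp_rot: [-0.45, -0.545, -0.45, 0.546]
contact_force: [-0.2, 1.0, 1.3]
finger_gap: 0.007
```

```bash
python3 - <<'E'
from h import *
move([.490,.149,.077],down(-.197)); print(tcp()[0], tcp()[2]['contact_force'])
E
```

```text
trans [ 0.1622  0.0064 -0.0047] rot [0.0022 0.0003 0.0001]
[0.48786722 0.14802313 0.12564836] [-0.15047595  0.95453816  1.31166704]
```

Call:
carry_out(translation=[[0.06,0.006,-0.005],[0.1,0.006,-0.005],[0.12,0.006,-0.005],[0.135,0.006,-0.005],[0.15,0.006,-0.005],[0.16,0.006,-0.005],[0.163,0.006,-0.005],[0.163,0.006,-0.005]], delta_rot=[[0,0,0],[0,0,0],[0,0,0],[0,0,0],[0,0,0],[0,0,0],[0,0,0],[0,0,0]])

```text
t: 5.2
eef_pos: [0.4899, 0.1492, 0.0768]
tcp_rot: [-0.45, -0.545, -0.45, 0.546]
contact_force: [-0.3, 0.0, 0.3]
finger_gap: 0.005
```

Call:
carry_out(translation=[[0.005,0,0],[0.01,0,0],[0.015,0,0],[0.015,0,0]], delta_rot=[[0,0,0],[0,0,0],[0,0,0],[0,0,0]])

```text
t: 5.6
eef_pos: [0.4897, 0.1491, 0.0721]
tcp_rot: [-0.45, -0.545, -0.45, 0.546]
contact_force: [0.3, -0.4, 1.2]
finger_gap: 0.006
```

```bash
python3 - <<'E'
from h import *
c,p,d=grab('wrist','w3.png')
p0,r,s=tcp(); print(p0,s['contact_force'],s['joint_efforts'])
print('tip px',topix(c,p0+r.apply([.017,0,0])),'cap centre px',topix(c,[.4897,.1493,.060]))
E
```

```text
[0.48979366 0.14917807 0.07220799] [ 0.04426934 -0.38103404 -0.08692956] [-2.68231532e-03 -4.51474786e+01 -7.32480526e+00 -3.39505684e+01
  5.62240498e-02 -9.42622544e-02 -1.34279154e-02]
tip px [[271.24808781 238.36328467]] cap centre px [[270.98250164 241.77587451]]
```

View pics/w3.png

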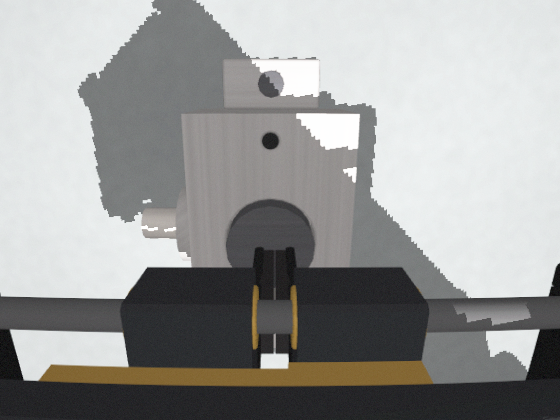

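The fingers stand over the cap, with tips at about (265,250) and the cap's visible part at (270,220). Depth will show where the cap is.

```bash
python3 - <<'E'
from h import *
c,p,d=grab('wrist')
for u,v in [(255,215),(270,215),(285,215),(240,235),(300,235),(262,252),(290,252),(262,258),(205,180),(270,180),(330,200)]: print((u,v),toworld(c,u,v,depth=d[v,u]).round(4))
E
```

```text
(255, 215) [[0.5097 0.1538 0.0692]]
(270, 215) [[0.5087 0.1461 0.0705]]
(285, 215) [[0.5069 0.1385 0.0695]]
(240, 235) [[0.5003 0.1639 0.0692]]
(300, 235) [[0.4944 0.1328 0.0695]]
(262, 252) [[0.5012 0.151  0.0985]]
(290, 252) [[0.4988 0.1386 0.0984]]
(262, 258) [[0.5013 0.1508 0.105 ]]
(205, 180) [[0.5311 0.1768 0.0606]]
(270, 180) [[0.5246 0.1431 0.0605]]
(330, 200) [[0.5078 0.1136 0.0609]]
```

The cap is still 9.3 mm proud and the closed fingertips sit higher than nominal, so they haven't touched yet. I'll continue until I feel force.

Call:
carry_out(translation=[[0.01,0,0],[0.02,0,0],[0.03,0,0],[0.03,0,0]], delta_rot=[[0,0,0],[0,0,0],[0,0,0],[0,0,0]])

```text
t: 6.1
eef_pos: [0.4895, 0.1491, 0.0627]
tcp_rot: [-0.45, -0.545, -0.45, 0.546]
contact_force: [-0.4, -0.0, -0.1]
finger_gap: 0.004
```

```bash
python3 - <<'E'
from h import *
c,p,d=grab('wrist')
p0=tcp()[0]
for v in range(206,285,6): 
    P=toworld(c,[262,278,290],[v]*3,depth=d[v,[262,278,290]]); print(v,P.round(3).tolist())
E
```

```text
206 [[0.513, 0.149, 0.058], [0.512, 0.141, 0.059], [0.511, 0.135, 0.061]]
212 [[0.513, 0.149, 0.069], [0.512, 0.141, 0.069], [0.508, 0.136, 0.062]]
218 [[0.511, 0.149, 0.07], [0.509, 0.142, 0.069], [0.508, 0.136, 0.07]]
224 [[0.508, 0.15, 0.07], [0.506, 0.142, 0.069], [0.505, 0.137, 0.069]]
230 [[0.504, 0.151, 0.069], [0.503, 0.143, 0.069], [0.502, 0.137, 0.07]]
236 [[0.501, 0.151, 0.07], [0.5, 0.144, 0.07], [0.498, 0.138, 0.069]]
242 [[0.498, 0.152, 0.069], [0.496, 0.144, 0.068], [0.495, 0.138, 0.07]]
248 [[0.501, 0.151, 0.085], [0.494, 0.145, 0.071], [0.498, 0.138, 0.084]]
254 [[0.501, 0.151, 0.091], [0.498, 0.144, 0.088], [0.499, 0.139, 0.092]]
260 [[0.501, 0.151, 0.097], [0.498, 0.144, 0.094], [0.499, 0.139, 0.098]]
266 [[0.5, 0.151, 0.102], [0.498, 0.144, 0.1], [0.499, 0.139, 0.103]]
272 [[0.5, 0.15, 0.107], [0.498, 0.144, 0.106], [0.499, 0.139, 0.108]]
278 [[0.5, 0.15, 0.111], [0.499, 0.144, 0.112], [0.499, 0.139, 0.114]]
284 [[0.5, 0.15, 0.116], [0.497, 0.144, 0.114], [0.499, 0.14, 0.118]]
```

Fingertips measure about 0.081 with the TCP at 0.063, so the closed tips retreat and about 11 mm remain. I'll go on in small steps.

Call:
carry_out(translation=[[0.01,0,0],[0.02,0,0],[0.03,0,0],[0.04,0,0],[0.04,0,0]], delta_rot=[[0,0,0],[0,0,0],[0,0,0],[0,0,0],[0,0,0]])

```text
t: 6.65
eef_pos: [0.4893, 0.149, 0.0505]
tcp_rot: [-0.45, -0.544, -0.451, 0.546]
contact_force: [-0.0, -1.1, 0.8]
finger_gap: 0.002
```

Call:
carry_out(translation=[[0.007,0,0],[0.014,0,0],[0.014,0,0]], delta_rot=[[0,0,0],[0,0,0],[0,0,0]])

```text
t: 6.95
eef_pos: [0.4896, 0.1492, 0.0465]
tcp_rot: [-0.45, -0.545, -0.45, 0.546]
contact_force: [-0.2, -0.5, 1.2]
finger_gap: 0.006
```

```bash
python3 - <<'E'
from h import *
c,p,d=grab('wrist','w4.png')
p0=tcp()[0];print(p0, tcp()[2]['contact_force'])
for v in range(206,275,4): 
    P=toworld(c,[255,262,278],[v]*3,depth=d[v,[255,262,278]]); print(v,P.round(3).tolist())
E
```

```text
[0.48955385 0.14917448 0.04647649] [ 0.19197887 -0.15225021  1.82883835]
206 [[0.519, 0.151, 0.061], [0.519, 0.148, 0.06], [0.517, 0.14, 0.06]]
210 [[0.518, 0.151, 0.061], [0.517, 0.148, 0.061], [0.515, 0.141, 0.061]]
214 [[0.516, 0.152, 0.061], [0.515, 0.149, 0.06], [0.513, 0.141, 0.06]]
218 [[0.514, 0.152, 0.061], [0.513, 0.149, 0.061], [0.512, 0.141, 0.062]]
222 [[0.513, 0.152, 0.065], [0.512, 0.149, 0.065], [0.511, 0.142, 0.065]]
226 [[0.511, 0.152, 0.066], [0.511, 0.149, 0.067], [0.51, 0.142, 0.067]]
230 [[0.51, 0.153, 0.066], [0.509, 0.149, 0.067], [0.507, 0.142, 0.066]]
234 [[0.508, 0.153, 0.066], [0.507, 0.15, 0.066], [0.505, 0.143, 0.066]]
238 [[0.506, 0.154, 0.066], [0.505, 0.15, 0.066], [0.504, 0.143, 0.066]]
242 [[0.504, 0.154, 0.066], [0.503, 0.151, 0.065], [0.501, 0.143, 0.065]]
246 [[0.501, 0.154, 0.065], [0.5, 0.151, 0.064], [0.5, 0.144, 0.066]]
250 [[0.502, 0.154, 0.071], [0.501, 0.151, 0.07], [0.498, 0.144, 0.067]]
254 [[0.502, 0.154, 0.075], [0.501, 0.151, 0.075], [0.498, 0.144, 0.072]]
258 [[0.502, 0.154, 0.079], [0.501, 0.151, 0.079], [0.498, 0.144, 0.074]]
262 [[0.501, 0.154, 0.083], [0.5, 0.151, 0.082], [0.498, 0.144, 0.08]]
266 [[0.502, 0.153, 0.088], [0.501, 0.151, 0.087], [0.498, 0.144, 0.084]]
270 [[0.526, 0.146, 0.141], [0.501, 0.15, 0.091], [0.498, 0.144, 0.087]]
274 [[0.525, 0.146, 0.142], [0.499, 0.151, 0.09], [0.498, 0.144, 0.09]]
```

View pics/w4.png

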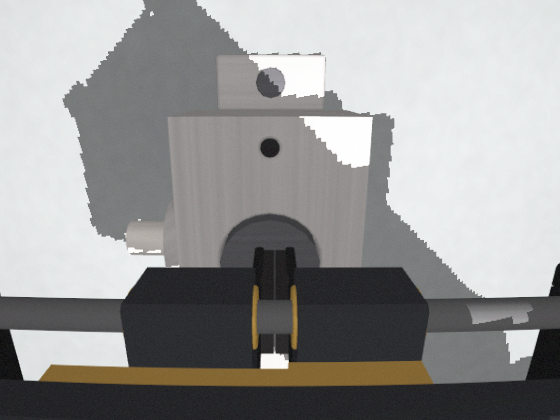

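The cap now stands at 0.066, so it's moving. About 6 mm remain.

Call:
carry_out(translation=[[0.006,0,0],[0.012,0,0],[0.017,0,0],[0.021,0,0],[0.023,0,0],[0.023,0,0]], delta_rot=[[0,0,0],[0,0,0],[0,0,0],[0,0,0],[0,0,0],[0,0,0]])

```text
t: 7.6
eef_pos: [0.4897, 0.1492, 0.0408]
tcp_rot: [-0.451, -0.544, -0.45, 0.546]
contact_force: [-7.3, -3.9, 19.3]
finger_gap: 0.003
```

```bash
cat > cap.py <<'E'
from h import *
c,p,d=grab('wrist'); p0,r,s=tcp();print(p0,s['contact_force'])
def med(P): 
    px=topix(c,P).round().astype(int); return np.array([np.median([toworld(c,u+i,v+j,depth=d[v+j,u+i])[0,2] for i in(-2,0,2) for j in (-1,0,1)]) for u,v in px])
yaw=-.197;X=np.array([np.cos(yaw),np.sin(yaw)]);Y=np.array([-X[1],X[0]]);C=np.array([.4897,.1493])
f=lambda L:[np.r_[C+a*X+b*Y,.061] for a,b in L]
print('cap',med(f([(.017,-.008),(.017,.0),(.017,.008)])),'top',med(f([(.034,-.02),(.034,0),(.034,.02)])))
E
python3 cap.py
```

```text
[0.48967255 0.14919518 0.04081919] [-7.06951046 -2.801263   20.07483095]
cap [0.06030777 0.06049687 0.06036174] top [0.0606887  0.06090932 0.06088778]
```

Cap is flush and resisting at 20 N, so it's home. I'll retreat, open the fingers, and head for the cover.

Call:
carry_out(translation=[[-0.05,0,0],[-0.2,0,0],[-0.36,0,0],[-0.52,0,0.05],[-0.65,-0.05,0.2],[-0.65,-0.1,0.36],[-0.65,-0.1,0.52],[-0.65,-0.1,0.68],[-0.65,-0.1,0.84],[-0.65,-0.1,1.0]], delta_rot=[[0,0,0],[0,0,0],[0,0,0],[0,0,0],[0,0,0],[0,0,0],[-0.03,0,0],[-0.06,0,0],[-0.09,0,0],[-0.11,0,0]], fingers=0)

```text
t: 8.65
eef_pos: [0.4033, -0.1395, 0.2366]
tcp_rot: [0.539, 0.458, 0.538, -0.459]
contact_force: [1.0, 0.2, 0.4]
finger_gap: 0.834
```

```bash
python3 - <<'E'
from h import *
c,p,d=grab('wrist')
p0,r,s=tcp();print(p0,s['finger_gap'])
M=R.from_rotvec(np.ravel(c['rvec'])).as_matrix()
# highest-along-tool-x points belonging to the fingers
vv,uu=np.mgrid[200:420:2,100:460:2];uu=uu.ravel();vv=vv.ravel();D=d[vv,uu];k=(D>0)
P=r.inv().apply(toworld(c,uu[k],vv[k],depth=D[k])-p0)
m=(abs(P[:,1])<.03)&(abs(P[:,2])<.07)&(P[:,0]<.04);P=P[m]
for sgn in (1,-1):
    Q=P[P[:,2]*sgn>0]; Q=Q[np.argsort(-Q[:,0])][:6]; print(Q.round(4).tolist())
c2=(0.5400,-.183); move([.455,-.20,.27],down(.165))
E
```

```text
[ 0.40091794 -0.14773368  0.23608686] 0.8809215313925494
[[-0.0205, 0.0039, 0.0298], [-0.0205, 0.0122, 0.0311], [-0.0206, 0.0122, 0.0302], [-0.021, 0.0009, 0.0299], [-0.0211, 0.0124, 0.0338], [-0.0212, 0.0125, 0.0328]]
[[-0.0203, 0.0035, -0.0428], [-0.021, 0.0017, -0.0428], [-0.021, 0.0121, -0.0431], [-0.021, 0.0131, -0.0505], [-0.0212, 0.0122, -0.0468], [-0.0213, -0.0003, -0.0428]]
trans [-0.1127  0.1509  0.2004] rot [-0.0031  0.0012  0.0009]
```

Tips lie about 20 mm behind the reported TCP, against 17 mm ahead in the text. I'll re-measure at rest over the cover.

Call:
carry_out(translation=[[-0.05,0.07,0.1],[-0.11,0.15,0.2],[-0.11,0.15,0.2],[-0.11,0.15,0.2]], delta_rot=[[0,0,0],[0,0,0],[0,0,0],[0,0,0]], fingers=0.4)

```text
t: 9.1
eef_pos: [0.4549, -0.1998, 0.2687]
tcp_rot: [0.537, 0.458, 0.537, -0.461]
contact_force: [-0.6, 0.8, 0.4]
finger_gap: 0.688
```

```bash
cat > tips.py <<'E'
from h import *
def tips(c,d):
    p0,r,s=tcp()
    vv,uu=np.mgrid[200:420,60:500];uu=uu.ravel();vv=vv.ravel();D=d[vv,uu];k=(D>0)
    P=r.inv().apply(toworld(c,uu[k],vv[k],depth=D[k])-p0)
    P=P[(abs(P[:,1])<.03)&(abs(P[:,2])<.07)&(P[:,0]<.0)&(P[:,0]>-.045)]
    a=P[P[:,2]>0];b=P[P[:,2]<0]
    print('gap',s['finger_gap']*.087,'tip x',np.percentile(P[:,0],[99.9,99]),'inner',np.percentile(a[:,2],1),np.percentile(b[:,2],99),'outer',np.percentile(a[:,2],99),np.percentile(b[:,2],1),'y',np.percentile(P[:,1],[1,99]))
E
python3 - <<'E'
from h import *; from tips import tips
c,p,d=grab('wrist','w5.png'); p0,r,s=tcp(); print(p0,s['joint_velocities'])
tips(c,d)
L=[(x['at'],round(x['score'],2)) for x in landmark_of('wrist','cover_hole0')[:3]]; print(np.round([l[0] for l in L],4).tolist())
px=topix(c,[[.484+.0,-.16,.008],[.488,-.223,.008],[.596,-.174,.008]]);print(px)
for (u,v) in topix(c,[l[0] for l in L]):
    for dark in (True,False):
        b=blob(p,u,v,12,dark); print((u,v),b,toworld(c,b[0],b[1],z=.008).round(4))
g=np.clip(cv2.cvtColor(p,cv2.COLOR_RGB2BGR),0,255); cv2.imwrite('pics/w5b.png',cv2.resize(g[:280,120:440],None,fx=2,fy=2))
E
```

```text
[ 0.45446501 -0.19918063  0.26859804] [-0.00376091 -0.02160543 -0.00646535  0.02079582 -0.00071684 -0.00064466
  0.00162389]
gap 0.056732161124850806 tip x [-0.01975519 -0.02037226] inner 0.03176020027829793 -0.02773682083078965 outer 0.04077953655943566 -0.036686423223184 y [-0.00937716  0.01106604]
[[0.488, -0.2236, 0.0044], [0.4792, -0.1613, -0.0008], [0.5969, -0.1735, 0.0009]]
[[242.28342042 130.44303934]
 [296.27099305 135.3698234 ]
 [268.65335591  30.30368068]]
(np.float64(296.59143881797377), np.float64(135.0905995445679)) (np.float64(298.25), np.float64(138.64285714285714), np.int32(28)) [[ 0.4846 -0.2259  0.008 ]]
(np.float64(296.59143881797377), np.float64(135.0905995445679)) (np.float64(297.9616724738676), np.float64(138.46689895470382), np.int32(287)) [[ 0.4848 -0.2256  0.008 ]]
(np.float64(243.4169070982379), np.float64(133.86365366078212)) (np.float64(244.90322580645162), np.float64(139.74193548387098), np.int32(31)) [[ 0.4738 -0.1644  0.008 ]]
(np.float64(243.4169070982379), np.float64(133.86365366078212)) (np.float64(245.30797101449275), np.float64(136.39492753623188), np.int32(276)) [[ 0.4777 -0.1644  0.008 ]]
(np.float64(268.39945123427816), np.float64(30.341261654574595)) (np.float64(268.5966850828729), np.float64(32.06077348066299), np.int32(181)) [[ 0.5942 -0.1742  0.008 ]]
(np.float64(268.39945123427816), np.float64(30.341261654574595)) (np.float64(271.7142857142857), np.float64(21.857142857142858), np.int32(14)) [[ 0.605 -0.176  0.008]]
```

View pics/w5b.png

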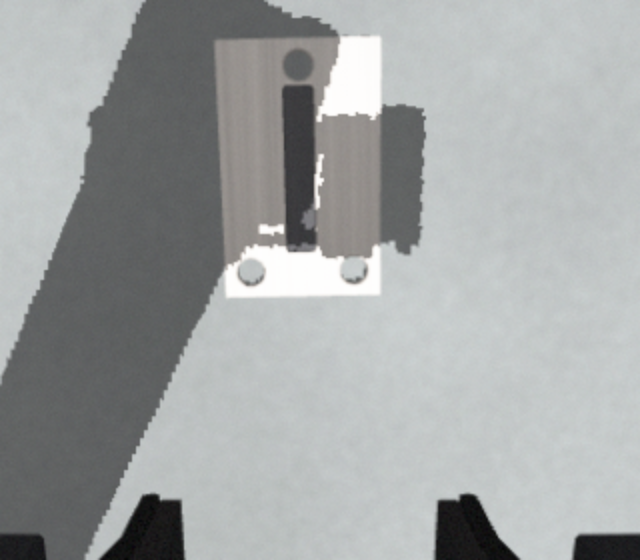

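The crop shows the cover's holes at (250,271), (353,270) and (298,65), i.e. full-frame (245,136), (296.5,135) and (269,32). The handle bar runs from (297,86) to (301,250). Next I fit the pattern and check the bar.

```bash
python3 - <<'E'
from h import *
c,p,d=grab('wrist')
P=toworld(c,[245.2,296.6,268.9],[136,135.3,32.3],z=.008); print(P.round(4),fit2(P))
g=cv2.cvtColor(p,cv2.COLOR_RGB2GRAY)
vv,uu=np.mgrid[44:124,255:285];uu=uu.ravel();vv=vv.ravel();W=toworld(c,uu,vv,depth=d[vv,uu])
m=(W[:,2]>.036)&(W[:,2]<.052)&(g[vv,uu]<75); B=W[m]; print(m.sum(),'z',np.median(B[:,2]))
(cx,cy),(w,h),a=cv2.minAreaRect((B[:,:2]*1000).astype(np.float32)); print('rect',cx,cy,w,h,a)
C,y,_=fit2(P)
off=np.array([-.039,0,.002])
for z in (.09,.037): 
    r=down(y); move(np.r_[C,z]-r.apply(off),r)
E
```

```text
[[ 0.4774 -0.1635  0.008 ]
 [ 0.4874 -0.2226  0.008 ]
 [ 0.5932 -0.1737  0.008 ]] (array([ 0.53773591, -0.18342705]), np.float64(0.17208417457077932), array([7.51093246e-05, 2.81125538e-04, 3.53208040e-04]))
1033 z 0.04473037567182048
rect 539.3858642578125 -183.66807556152344 78.13716888427734 15.116842269897461 10.02553653717041
trans [ 0.7252  0.2855 -0.0171] rot [-0.0051  0.0012  0.0011]
trans [ 0.9018  0.2861 -0.0177] rot [-0.0051  0.0012  0.0011]
```

Call:
carry_out(translation=[[0.1,0.1,-0.01],[0.25,0.2,-0.017],[0.4,0.286,-0.017],[0.55,0.286,-0.017],[0.7,0.286,-0.017],[0.725,0.286,-0.017],[0.725,0.286,-0.017]], delta_rot=[[-0.005,0.001,0.001],[-0.005,0.001,0.001],[-0.005,0.001,0.001],[-0.005,0.001,0.001],[-0.005,0.001,0.001],[-0.005,0.001,0.001],[-0.005,0.001,0.001]])

```text
t: 9.95
eef_pos: [0.5366, -0.1809, 0.051]
tcp_rot: [0.541, 0.455, 0.542, -0.456]
contact_force: [-0.4, -1.0, 1.2]
finger_gap: 0.6
```

```bash
python3 - <<'E'
from h import *; from tips import tips
c,p,d=grab('wrist','w6.png'); tips(c,d); p0,r,s=tcp()
print(p0,s['finger_gap'],'plate centre/handle in tool',r.inv().apply(np.array([.5377,-.1834,.037])-p0))
off=np.array([-.039,0,.002]); rr=down(.173); move(np.array([.538,-.1835,.037])-rr.apply(off),rr)
E
```

```text
gap 0.05216167315147344 tip x [-0.01736892 -0.01840939] inner 0.026413581240108563 -0.02521613183595245 outer 0.035607800385734495 -0.03435308234631797 y [-0.01070903  0.0094474 ]
[ 0.53811811 -0.18139137  0.05284739] 0.599559461511189 plate centre/handle in tool [ 0.01584916 -0.00076959  0.00188707]
trans [ 0.1828 -0.0018 -0.    ] rot [-0.0002  0.0004 -0.0003]
```

View pics/w6.png

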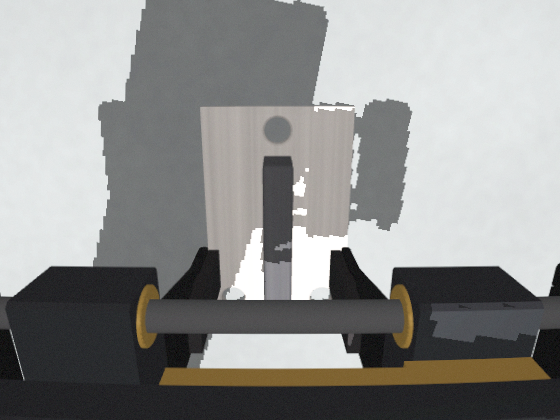

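The bar (u≈277) is centred between the fingers (219…331). Descending and gripping.

Call:
carry_out(translation=[[0.06,-0.002,0],[0.12,-0.002,0],[0.16,-0.002,0],[0.18,-0.002,0],[0.18,-0.002,0]], delta_rot=[[0,0,0],[0,0,0],[0,0,0],[0,0,0],[0,0,0]])

```text
t: 10.5
eef_pos: [0.5379, -0.1817, -0.0006]
tcp_rot: [0.542, 0.455, 0.54, -0.455]
contact_force: [0.0, 0.0, 0.6]
finger_gap: 0.599
```

Call:
carry_out(translation=[[0,0,0],[0,0,0],[0,0,0],[0,0,0],[0,0,0],[0,0,0],[0,0,0],[0,0,0]], delta_rot=[[0,0,0],[0,0,0],[0,0,0],[0,0,0],[0,0,0],[0,0,0],[0,0,0],[0,0,0]], fingers=1.0, grip_force=45)

```text
t: 11.3
eef_pos: [0.538, -0.1818, -0.0004]
tcp_rot: [0.542, 0.455, 0.54, -0.455]
contact_force: [0.2, -0.8, 1.6]
finger_gap: 0.174
```

Call:
carry_out(translation=[[-0.04,0,0],[-0.1,0,0],[-0.18,0,0],[-0.28,0,0],[-0.38,0,0],[-0.46,0,0],[-0.5,0,0],[-0.5,0,0],[-0.5,0,0]], delta_rot=[[0,0,0],[0,0,0],[0,0,0],[0,0,0],[0,0,0],[0,0,0],[0,0,0],[0,0,0],[0,0,0]])

```text
t: 12.2
eef_pos: [0.5371, -0.1814, 0.1485]
tcp_rot: [0.541, 0.455, 0.541, -0.455]
contact_force: [0.1, -0.6, -3.7]
finger_gap: 0.178
```

```bash
python3 - <<'E'
from h import *
p0,r,s=tcp(); print(p0,s['contact_force'],s['torque'],s['finger_gap'])
c,p,d=grab('wrist','w7.png')
H3=np.c_[H,[.008]*3]; 
zz=p0[2]+.0004; q=down(.172); cv=np.array([.5377,-.1834,zz]); Rz=R.from_euler('z',.172)
print('expected hole px',topix(c,Rz.apply(H3)+cv))
for a,b in [(.045,.03),(.045,-.03),(.065,.03),(.065,-.03),(.025,.03),(.025,-.03)]:
    P=Rz.apply([a,b,.008])+cv; u,v=topix(c,P)[0].round().astype(int); print((u,v),np.median(d[v-1:v+2,u-1:u+2]),Rz.inv().apply(toworld(c,u,v,depth=np.median(d[v-1:v+2,u-1:u+2]))[0]-cv).round(4))
E
```

```text
[ 0.5370583  -0.18143513  0.1484627 ] [ 0.13463278 -0.62634565 -3.66378366] [0.06439296 0.04876111 0.02909906] 0.17816423697500064
expected hole px [[221.22429619 347.99076792]
 [329.58485866 347.81970586]
 [275.57382793 144.25625578]]
(np.int64(212), np.int64(168)) 0.17598532 [0.045  0.0298 0.0085]
(np.int64(339), np.int64(168)) 0.17644006 [ 0.0449 -0.0298  0.0081]
(np.int64(210), np.int64(125)) 0.16977216 [0.0649 0.0297 0.0089]
(np.int64(341), np.int64(125)) 0.16964626 [ 0.0649 -0.0296  0.0091]
(np.int64(214), np.int64(208)) 0.18135 [0.0255 0.0297 0.0089]
(np.int64(337), np.int64(208)) 0.18210334 [ 0.0253 -0.0298  0.0083]
```

View pics/w7.png

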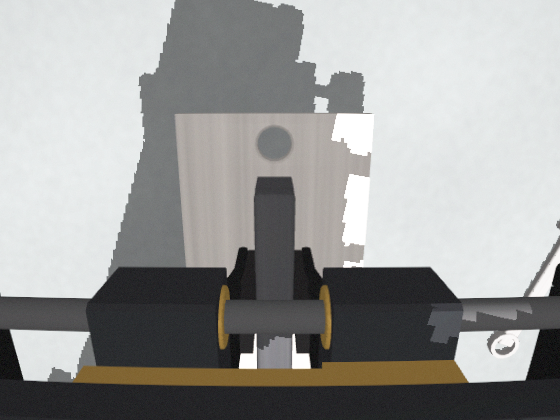

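The cover is held level and the readback matches its expected in-hand pose: hole2 at (274,143) against a predicted (275.6,144.3). I'll refine the in-hand pose from the plate's edges and hole2, then plan the transfer.

```bash
cat > inhand.py <<'E'
from h import *
def inhand(c,p,d):
    p0,r,s=tcp(); vv,uu=np.mgrid[60:265,120:440]; uu=uu.ravel();vv=vv.ravel()
    W=toworld(c,uu,vv,depth=d[vv,uu]); zt=np.median(W[(W[:,2]>p0[2]-.01)&(W[:,2]<p0[2]+.02),2])
    m=abs(W[:,2]-zt)<.006; T=r.inv().apply(toworld(c,uu,vv,z=zt)-p0)  # tool: plate x~y, plate y~-z
    X,Y=T[:,1],-T[:,2]; mu=lambda a,lo,hi:(a>lo)&(a<hi)
    L=[];Rr=[];F=[]
    for x in np.arange(.018,.062,.002):
        k=m&mu(X,x-.001,x+.001); L.append((x,Y[k].max()));Rr.append((x,Y[k].min()))
    for y in np.r_[np.arange(-.036,-.012,.002),np.arange(.012,.036,.002)]:
        k=m&mu(Y,y-.001,y+.001); F.append((y,X[k].max()))
    l=np.polyfit(*zip(*L),1);q=np.polyfit(*zip(*Rr),1);f=np.polyfit(*zip(*F),1)
    yaw=np.mean([l[0],q[0],-f[0]]); 
    b=blob(p,*topix(c,p0+r.apply([zt*0-(zt-p0[2]),.056,0]))[0],14)
    t=r.inv().apply(toworld(c,b[0],b[1],z=zt)[0]-p0)
    cy=np.mean([np.polyval(l,0),np.polyval(q,0)]); cx=f[1]-.07
    print('ztop-tcp',zt-p0[2],'slopes',l[0],q[0],-f[0],'width',np.polyval(l,.04)-np.polyval(q,.04),'centre edges',cx,cy,'hole2',b,t[1],-t[2],'-> centre by hole',t[1]-.056*np.cos(yaw),-t[2]-.056*np.sin(yaw))
    return yaw,cx,cy
E
python3 - <<'E'
from inhand import *
c,p,d=grab('wrist'); inhand(c,p,d); p0,r,s=tcp();print(r.as_matrix().round(4).tolist())
E
```

```text
ztop-tcp 0.00908520184836517 slopes 0.0026555438426142442 -0.00550893524002407 -0.0005891320736534758 width 0.08965984095088389 centre edges 0.0005104119108570032 -0.0011814563843816524 hole2 (np.float64(268.5), np.float64(144.0), np.int32(2)) 0.056510903278346 0.001184749182231788 -> centre by hole 0.0005109401480197021 0.0012490096062555559
[[-0.0007, 0.9852, 0.1712], [-0.0006, 0.1712, -0.9852], [-1.0, -0.0008, 0.0004]]
```

```bash
python3 - <<'E'
from h import *
rr=down(-.196); off=np.array([0,.0005,.0012])
P=np.array([.4897,.1493,0])-rr.apply(off); print(P)
move(np.r_[P[:2],.149],rr)
E
```

```text
[0.48944327 0.1505744  0.        ]
trans [-0.0041  0.0339 -1.1171] rot [0.1172 0.0002 0.0002]
```

Call:
carry_out(translation=[[0,0,-0.04],[0,0,-0.12],[0,0,-0.24],[0,0,-0.38],[0,0.01,-0.52],[0,0.02,-0.66],[0,0.03,-0.78],[0,0.03,-0.88],[0,0.03,-0.95],[0,0.03,-1.0]], delta_rot=[[0.005,0,0],[0.015,0,0],[0.03,0,0],[0.045,0,0],[0.06,0,0],[0.075,0,0],[0.09,0,0],[0.1,0,0],[0.11,0,0],[0.117,0,0]])

```text
t: 13.3
eef_pos: [0.4931, 0.1176, 0.1467]
tcp_rot: [-0.449, -0.545, -0.45, 0.547]
contact_force: [0.3, -0.5, -2.9]
finger_gap: 0.178
```

```bash
python3 - <<'E'
from h import *
move([.48944,.15057,.125],down(-.196))
E
```

```text
trans [ 0.0723 -0.033  -0.1055] rot [0.0005 0.0003 0.0008]
```

Call:
carry_out(translation=[[0.01,-0.01,-0.03],[0.03,-0.02,-0.06],[0.055,-0.03,-0.09],[0.072,-0.033,-0.105],[0.072,-0.033,-0.105],[0.072,-0.033,-0.105]], delta_rot=[[0,0,0],[0,0,0],[0,0,0],[0,0,0],[0,0,0],[0,0,0]])

```text
t: 13.9
eef_pos: [0.4895, 0.1499, 0.1249]
tcp_rot: [-0.448, -0.545, -0.45, 0.547]
contact_force: [0.7, -0.4, -3.4]
finger_gap: 0.178
```

```bash
python3 - <<'E'
from inhand import *
c,p,d=grab('wrist','w8.png'); inhand(c,p,d); print(tcp()[0],np.abs(tcp()[2]['joint_velocities']).max())
move([.48944,.15057,.0745],down(-.196))
E
```

```text
ztop-tcp 0.008709282824427123 slopes 0.004223069093716988 -0.00359176085541856 -0.00032328799048941397 width 0.08967423017100809 centre edges 0.000919797952422377 -0.0014608533083544754 hole2 (np.float64(271.4146341463415), np.float64(133.29268292682926), np.int32(41)) 0.06180215372140506 -0.0003181174400714309 -> centre by hole 0.005802154016576307 -0.0003238671513537637
[0.48966029 0.14987487 0.12513075] 0.006740658315550396
trans [ 0.1688 -0.0008 -0.0023] rot [0.0002 0.0003 0.0008]
```

Call:
carry_out(translation=[[0.04,0,-0.002],[0.08,0,-0.002],[0.11,-0.001,-0.002],[0.135,-0.001,-0.002],[0.15,-0.001,-0.002],[0.162,-0.001,-0.002],[0.166,-0.001,-0.002],[0.166,-0.001,-0.002],[0.166,-0.001,-0.002]], delta_rot=[[0,0,0],[0,0,0],[0,0,0],[0,0,0],[0,0,0],[0,0,0],[0,0,0],[0,0,0],[0,0,0]])

```text
t: 14.85
eef_pos: [0.4896, 0.1506, 0.0756]
tcp_rot: [-0.449, -0.546, -0.449, 0.547]
contact_force: [-0.1, 0.7, -3.5]
finger_gap: 0.181
```

```bash
python3 - <<'E'
from inhand import *
c,p,d=grab('wrist','w9.png'); y,cx,cy=inhand(c,p,d); p0,r,s=tcp(); print(p0,s['contact_force'],np.abs(s['joint_velocities']).max())
ct=p0+r.apply([0,cx,-cy]); print('cover centre by edges',ct,'yaw',np.arctan2(*r.apply([0,1,0])[[1,0]])+y)
print('hole2 plate px',topix(c,[ct+r.apply([-.008,.056,0]),ct+r.apply([0,.056,0])]),'housing hole2 px expected',topix(c,np.r_[np.array([.4897,.1493])+.056*np.array([np.cos(.197),-np.sin(.197)]),.06]))
u,v=topix(c,ct+r.apply([-.008,.056,0]))[0].astype(int)
w=cv2.cvtColor(p,cv2.COLOR_RGB2BGR)[v-30:v+30,u-40:u+40]; 
s_=grab('scene','s9.png'); q=topix(s_[0],[.49,.15,.07])[0].astype(int); t=cv2.imread('pics/s9.png')[q[1]-40:q[1]+40,q[0]-53:q[0]+53]
cv2.imwrite('pics/v9.png',np.vstack([cv2.resize(w,(400,300),interpolation=2),cv2.resize(t,(400,300),interpolation=2)])); print('crop origin',u-40,v-30)
E
```

```text
ztop-tcp 0.008979368225868103 slopes 0.006425613505880029 -0.003704108704691693 -0.00067213560442315 width 0.08968916917371803 centre edges 0.0011161759757319367 -0.0015518999957673113 hole2 (np.float64(272.15962441314554), np.float64(139.03286384976525), np.int32(213)) 0.059390930355881555 -0.0006967464909026427 -> centre by hole 0.003390943422280482 -0.0007350013796002733
[0.48957115 0.15055681 0.07566039] [-0.80412001 -0.57350935 -3.71767491] 0.0013484677776888691
cover centre by edges [0.49036508 0.14881787 0.07565944] yaw -0.19453670179678112
hole2 plate px [[274.03183834 143.684865  ]
 [274.03251199 141.44499638]] housing hole2 px expected [[273.54417425 138.96997086]]
crop origin 234 113
```

View pics/v9.png

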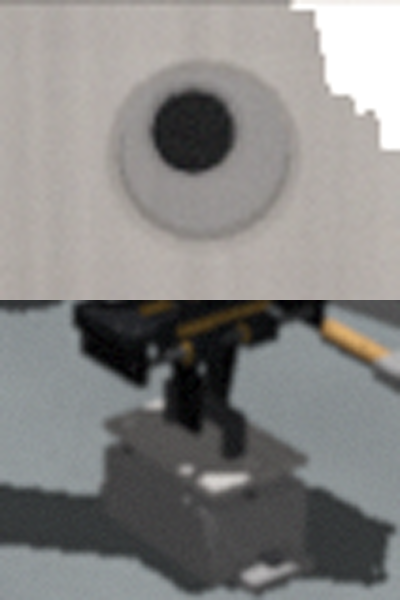

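The wrist crop shows the thread (dark, at px ≈(272.6,139.2)) through plate hole2 (rim centre ≈(274.6,143.0)). The whole thread is visible, and the scene view shows a gap all round under a level plate.

```bash
python3 - <<'E'
from h import *
c,p,d=grab('wrist'); p0,r,s=tcp()
a=toworld(c,274.6,143.0,z=p0[2]+.0088)[0]; b=toworld(c,272.6,139.2,z=.06)[0]; print(a,b,'plate-thread',a-b,'in tool y,z',r.inv().apply(a-b))
# bench-fixed check: edges centre+yaw prediction of hole2
print('housing corner check: front top edge')
x=np.array([np.cos(.197),-np.sin(.197)]);C=np.array([.4897,.1493]); print('predicted thread',C+.056*x)
for n in('top','scene'):
    cc,pp,dd=grab(n)
    for t in ('cover_handle','cover_hole0'): print(n,t,[(np.round(q['at'],4).tolist(),round(q['score'],2)) for q in landmark_of(n,t)[:3]])
E
```

```text
[0.54567862 0.13758723 0.08442107] [0.54458251 0.13881476 0.06      ] plate-thread [ 0.00109612 -0.00122753  0.02442107] in tool y,z [-0.02442274  0.00126608  0.0010118 ]
housing corner check: front top edge
predicted thread [0.54461686 0.13833922]
top cover_handle [([0.4933, 0.1515, 0.1124], 0.7)]
top cover_hole0 [([0.5441, 0.1372, 0.0728], 0.5)]
scene cover_handle [([0.4903, 0.1485, 0.1109], 0.91), ([0.4434, 0.1906, 0.0761], 0.44)]
scene cover_hole0 [([0.4445, 0.1903, 0.0775], 0.89), ([0.4872, 0.1499, 0.0738], 0.7), ([0.5468, 0.138, 0.0767], 0.61)]
```

Measured offset is (+1.3, +1.0) mm along tool y and z, and the edge fit agrees in direction. I'll correct it and re-check.

Call:
carry_out(translation=[[0,-0.002,-0.0015],[0,-0.004,-0.003],[0,-0.004,-0.003],[0,-0.004,-0.003],[0,-0.004,-0.003],[0,-0.004,-0.003]], delta_rot=[[0,0,0],[0,0,0],[0,0,0],[0,0,0],[0,0,0],[0,0,0]])

```text
t: 15.9
eef_pos: [0.4884, 0.1516, 0.0754]
tcp_rot: [-0.448, -0.546, -0.449, 0.547]
contact_force: [-0.4, 0.7, -3.3]
finger_gap: 0.178
```

```bash
python3 - <<'E'
from inhand import *
c,p,d=grab('wrist'); y,cx,cy=inhand(c,p,d); p0,r,s=tcp(); ct=p0+r.apply([0,cx,-cy])
print(p0,s['contact_force'],s['finger_gap'],np.abs(s['joint_velocities']).max(),'tilt',np.arccos(-r.apply([1,0,0])[2]))
print('centre',ct,'yaw',np.arctan2(*r.apply([0,1,0])[[1,0]])+y)
print('plate z',[toworld(c,u,v,depth=np.median(d[v-1:v+2,u-1:u+2]))[0].round(4).tolist() for u,v in [(200,130),(345,130),(205,230),(340,230)]])
u,v=topix(c,ct+r.apply([-.008,.056,0]))[0]; u,v=int(u),int(v); g=cv2.cvtColor(p,cv2.COLOR_RGB2GRAY)[v-24:v+25,u-24:u+25]
m=(g<60).astype(np.uint8); n,l,st,ce=cv2.connectedComponentsWithStats(m); k=1+np.argmax(st[1:,4]); th=ce[k]+[u-24,v-24]
b=toworld(c,*th,z=.06)[0]; a=ct+r.apply([0,.056,0]); print('thread',th,st[k],b,'cover hole2 - thread in tool',r.inv().apply(a-b))
i=cv2.cvtColor(p,cv2.COLOR_RGB2BGR)[v-30:v+30,u-40:u+40]; cv2.imwrite('pics/v10.png',cv2.resize(i,(480,360),interpolation=2)); print('origin',u-40,v-30)
E
```

```text
ztop-tcp 0.008974778378059128 slopes 0.006333317805182955 -0.003500890088302644 -0.0006652909045926979 width 0.08968540158392893 centre edges 0.0011045682460509992 -0.0015661927790245264 hole2 (np.float64(273.54098360655735), np.float64(137.44262295081967), np.int32(183)) 0.06010358084875219 -0.0013394493210274383 -> centre by hole 0.004103595460028774 -0.001379902538005181
[0.48838843 0.15156803 0.07538045] [-0.35533754 -0.03329076 -3.83987564] 0.17984567084004727 0.0016243487130204672 tilt 0.0025615502009158795
centre [0.48916807 0.14981726 0.07537928] yaw -0.19457660012504005
plate z [[0.5571, 0.1707, 0.0849], [0.5442, 0.106, 0.0845], [0.5093, 0.1806, 0.0841], [0.4965, 0.1153, 0.0847]]
thread [273.52763819 136.26130653] [ 16  10  16  16 199] [0.5448283 0.1390636 0.06     ] cover hole2 - thread in tool [-0.01524381 -0.00072548  0.00026644]
origin 234 113
```

View pics/v10.png

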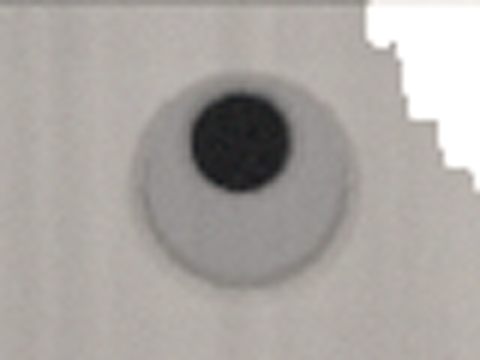

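Hole2 sits within about 0.8 mm of its thread, yaw agrees to 2.5 mrad, the plate is level, and its underside is about 15.5 mm above the top face. Handing in.

```bash
python3 -c "
from rig import *
s=state();print(s['t'],s['eef_pos'],s['finger_gap']);print(finish_job())"
```

```text
15.95 [0.48838843 0.15156803 0.07538045] 0.17984567084004727
the job is handed in; nothing more can be done
None
```

I pressed the bearing cap home and handed in the job at t ≈ 16 s, holding the cover over the housing. No verdict is reported.

**Cap:** it measured 0.4 mm below the housing's top face after pressing, and it resisted a steady 20 N without moving further. I did not look at it again after that.

**Cover:** I gripped it by the handle at 45 N. At my last checks:
- The underside was about 15.5 mm above the top face.
- The tool was within 0.003 rad of vertical, and the plate's heights across its top agreed within 0.8 mm.
- Yaw was within 2.5 mrad of the housing.
- Hole2 was about 0.8 mm off its thread, with the whole thread visible through it.
- The wrist force read about 3.8 N, the cover's weight, so nothing suggested contact with the housing.

**Checks that disagreed or are indirect:**
- **Fingertips:** they sit about 20 mm behind the reported tool point, where the text says 17 mm ahead. The cap contact confirmed this, and I used the measured value for the grasp.
- **Holes 0 and 1:** the gripper hid them from the wrist camera. Their alignment comes from the plate-edge fit and the known hole pattern.
- **Hole0 cross-check:** before my last 1.5 mm correction, a scene-camera detection put the hole0 pair about 4 mm apart, which is within that detector's stated error. I did not repeat it.

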